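# Sort loose pipe fittings into the sample-marked trays

## Robot

A 6-joint arm with a two-finger parallel gripper is mounted at the origin on the work surface. World frame = base frame: x ahead of the robot, y to its left, z up, the work surface at z = 0. Lengths are in m, angles in rad, forces in N, time in s.
With the tool pointing down it reaches from about 0.35 to 0.975 m from the base axis. Payload 7.1 kg.
Tool frame: the origin (TCP) lies midway between the tips of the shut fingers; the grasp point (between the pads) lies 19 mm behind it; z points along the fingers, y is the line along which they close (so a half turn about z gives the same grasp; the last joint's range is limited). The gripper opens to 88 mm and grips with 3 to 60 N. Pads are 20 mm wide; open, the fingers measure 115 mm over their backs; the gripper's body (75 mm by 178 mm) begins 61 mm behind the grasp point.
Start: joints at [1.249, 0.423, 1.63, -0, 1.089, -0.019], TCP at [0.186, 0.597, 0.223] pointing down, gripper open.
Joint ranges: [-3, 3], [-0.9, 2.11], [0.09, 2.58], [-1.31, 4.45], [0.11, 2.69], [-2.54, 2.54]. Speed limits (rad/s): [2.39, 2.39, 3.01, 3.14, 3.14, 3.14].

## Interface

Orientations are given as a 3x3 rotation matrix whose columns are the frame's x, y, z axes.
In Python, from cell import robot, eyes gives the robot as it stands.
- The arm moves only by the tool send_rows, never from a script. Its arguments are lists of equal length, an entry for each row: "linear": the shift along the tool's x, y, z in mm, a list of three; "turn": the turn about the tool's z in degrees. In form: {"linear": [[dx, dy, dz], ...], "turn": [turn, ...]}. A call has 1 to 10 rows; each row is the pose to reach, as a shift and turn from the pose commanded when the call began, along the tool's axes at that moment; what a row does not reach only later rows make up. A row lasts 1/10 s, in which the tool goes at most 50 mm and 8.59 degrees, less where a joint would pass 70% of its speed; a pose out of reach is approached as far as the arm can. A call with a gripper value outside its range is refused whole. "gripper" is the closure in counts, from 0 (fully open) to 255 (shut), set as the call begins (left out, the last holds). The fingers move at their own pace and stop on an object; "force" is the grip in N (left out, the last holds). Time passes only in rows, so rows that repeat a pose let the fingers close. It gives the time, the measured TCP pose, the force, the opening and the grip force at its end, in the units of the state.
- robot.read_state(): the state, without advancing time (a new reading comes with each control period).
- eyes.grab_frame(name): name is "scene" or "side" or "wrist"; returns the picture (384x512x3 uint8, red, green, blue); there is no depth.
- eyes.camera_info(name): a dict with "intrinsics" (3x3 intrinsics, pixels), "world_from_camera" (4x4, takes a point from camera to world coordinates). Camera axes: x right, y up, looking along -z (the intrinsics and any distortion apply to the point x, -y, -z); pixel columns grow to the right and rows downward; lengths in m; the calibration is good to about 2 mm. A picture is of the moment at which its call begins: read the wrist's pose just before it. camera_info takes no time and is no camera call; for the wrist camera it gives the pose at the moment of the call.
- robot.hand_in(): hands the job in; it is judged then, once.
The state is a dict: "time_s": time; "joint_pos": joint angles; "qd": joint speeds; "joint_torque": joint torques, N m; "eef_pos": TCP position; "orientation": TCP orientation; "wrist_force": force on the tool from outside, world axes, zero at the start; "torque": the same for the moment, N m; "grip_width": finger opening in m; "grasp_force": force on a finger pad.
Only numpy, scipy, OpenCV 4.12 (cv2) and the standard library are available. Lean on these libraries where they do the work, as an engineer would, in place of code of your own. Each camera call takes 0.05 s, during which the arm holds its last target. There are 200 camera calls.

## Task

Sort the five loose white pipe fittings on the bench into the three trays: each goes into the tray whose fixed sample, on the plate at the tray's far side, is of the same kind (elbow, tee or straight coupling). Set elbows and tees flat on the tray's floor, not on top of one another, and the coupling standing on end. Leave the cement can and the tape measure where they are.

Things in the scene. Friction and masses are not known exactly. Their poses are not given: they have to be found in the camera images.
- elbow_1_c (a point): loose white pipe elbow lying flat, 32 mm high: two arms at right angles, along its own +x and +y, each reaching 42 mm from the corner where their axes cross. The last 22 mm of each arm is a round collar, diameter 32; the tube before it 27. This point: that corner, 16 mm above the underside. z up. 40 g. Interchangeable with elbow_2.
- elbow_2_c (a point): loose white pipe elbow lying flat, 32 mm high: two arms at right angles, along its own +x and +y, each reaching 42 mm from the corner where their axes cross. The last 22 mm of each arm is a round collar, diameter 32; the tube before it 27. This point: that corner, 16 mm above the underside. z up. 40 g. Interchangeable with elbow_1.
- tee_1_c (a point): loose white pipe tee lying flat, 32 mm high: a straight run 84 mm long along its own y and a branch along +x, each arm reaching 42 mm from where the axes cross. The last 22 mm of each arm is a round collar, diameter 32; the tube before it 27. This point: that crossing, 16 mm above the underside. z up. 40 g. Interchangeable with tee_2.
- tee_2_c (a point): loose white pipe tee lying flat, 32 mm high: a straight run 84 mm long along its own y and a branch along +x, each arm reaching 42 mm from where the axes cross. The last 22 mm of each arm is a round collar, diameter 32; the tube before it 27. This point: that crossing, 16 mm above the underside. z up. 40 g. Interchangeable with tee_1.
- coupling_c (a point): loose white plastic straight pipe coupling standing on end on the bench: a round sleeve 34 mm in diameter, 46 mm tall, from above a white ring round a dark bore. This point: its centre, 23 mm above the underside. z is its axis, upward. About 40 g.
- tray_elbow: grey open tray fixed to the bench, marked by a fixed sample elbow on a plate beyond its far wall. The trays are alike but for the sample and stand in any order. Outside 128 (x) x 188 (y) x 40 mm high; walls and floor 4 mm. Origin: centre of the underside; +x points away from the robot, within 0.15 rad. Sample plate: +64 to +152 mm along x, 100 mm wide; sample's top at 36 mm.
- tray_tee: grey open tray fixed to the bench, marked by a fixed sample tee on a plate beyond its far wall. The trays are alike but for the sample and stand in any order. Outside 128 (x) x 188 (y) x 40 mm high; walls and floor 4 mm. Origin: centre of the underside; +x points away from the robot, within 0.15 rad. Sample plate: +64 to +152 mm along x, 100 mm wide; sample's top at 36 mm.
- tray_coupling: grey open tray fixed to the bench, marked by a fixed sample coupling on a plate beyond its far wall. The trays are alike but for the sample and stand in any order. Outside 128 (x) x 188 (y) x 40 mm high; walls and floor 4 mm. Origin: centre of the underside; +x points away from the robot, within 0.15 rad. Sample plate: +64 to +152 mm along x, 100 mm wide; sample's top at 50 mm.
- cement_can: bystander: upright steel can with a white cap, 68 mm in diameter, 90 mm tall, out on the robot's left side. Origin: centre of its underside. To be left alone.
- tape_measure: bystander: black tape measure lying flat, 70 x 75 mm, 36 mm high, out on the robot's right side. Origin: centre of its underside. To be left alone.
Not all that is in view belongs to the job. Leave any green look-alike of the part that bears elbow_2_c alone. What is shaped like the part that bears tee_1_c but yellow is not meant.

How it is judged:
By the outcome, as a careful person would: the job done as asked, in the order asked, and still so for the second after the job is handed in, with the robot touching nothing.
It also fails if it takes over 128 s, if anything falls off the work surface, if the arm or the gripper's body presses on something with over 40 N, if the wrist force passes 120 N, or if a joint passes its speed limit or range.

## Working session

There is one attempt and no reset: what is moved stays moved. The work goes in short steps, Python scripts to look and compute and a tool call to move; the robot and the scene stay as the last step left them, time stands still between calls to the robot, and variables do not carry over. Pictures are saved under pics/ and viewed, at most 14 in all, crops included, and the job is handed in when it is done.

Besides the shell and the picture viewer there is one more tool, called after ">>>" as a command line: name --pt "numbers of a row" for each row, then --argument value for the rest. send_rows: Moves the arm, as the interface text tells. Its arguments: {"type":"object","properties":{"linear":{"type":"array","items":{"type":"array","items":{"type":"number"}}},"turn":{"type":"array","items":{"type":"number"}},"gripper":{"type":"number"},"force":{"type":"number"}},"required":["linear","turn"]}

```bash
ls; mkdir -p pics; python3 - <<'E'
from cell import robot, eyes
import cv2,numpy as np
np.set_printoptions(precision=4,suppress=True)
for n in ("scene","side"):
    cv2.imwrite(f"pics/{n}0.png",cv2.resize(eyes.grab_frame(n)[:,:,::-1],(800,600),interpolation=cv2.INTER_CUBIC))
    print(eyes.camera_info(n))
print(robot.read_state())
print(eyes.camera_info("wrist"))
E
```

```text
pics
{'intrinsics': array([[353.2466,   0.    , 259.6142],
       [  0.    , 353.2466, 188.2451],
       [  0.    ,   0.    ,   1.    ]]), 'world_from_camera': array([[ 0.1075, -0.7886,  0.6054,  1.261 ],
       [ 0.9942,  0.089 , -0.0607, -0.0879],
       [-0.006 ,  0.6084,  0.7936,  1.0532],
       [ 0.    ,  0.    ,  0.    ,  1.    ]])}
{'intrinsics': array([[356.1521,   0.    , 257.0752],
       [  0.    , 356.1521, 195.2579],
       [  0.    ,   0.    ,   1.    ]]), 'world_from_camera': array([[ 0.9984,  0.0236, -0.0512,  0.4595],
       [-0.0553,  0.5849, -0.8092, -0.7936],
       [ 0.0109,  0.8107,  0.5853,  0.6173],
       [ 0.    ,  0.    ,  0.    ,  1.    ]])}
{'time_s': 0.1, 'joint_pos': array([ 1.249 ,  0.4238,  1.6306, -0.    ,  1.0886, -0.019 ]), 'qd': array([ 0.0001, -0.0032, -0.0026, -0.0006, -0.002 , -0.0012]), 'joint_torque': array([  0.0001, -54.5612, -27.4325,   0.0644,   0.0188,  -0.    ]), 'eef_pos': array([0.1862, 0.5961, 0.222 ]), 'orientation': array([[-0.9545,  0.2982, -0.0004],
       [ 0.2982,  0.9545, -0.0013],
       [ 0.    , -0.0014, -1.    ]]), 'wrist_force': array([0.1792, 0.4804, 0.3837]), 'torque': array([-0.0303,  0.0338, -0.0414]), 'grasp_force': 0.0, 'grip_width': 0.0876795864295664}
{'intrinsics': array([[279.6301,   0.    , 255.6174],
       [  0.    , 279.6301, 194.466 ],
       [  0.    ,   0.    ,   1.    ]]), 'world_from_camera': array([[ 0.2979, -0.9154, -0.2708,  0.1113],
       [ 0.9546,  0.2853,  0.0858,  0.6207],
       [-0.0013, -0.2841,  0.9588,  0.3841],
       [ 0.    ,  0.    ,  0.    ,  1.    ]])}
```

View pics/scene0.png

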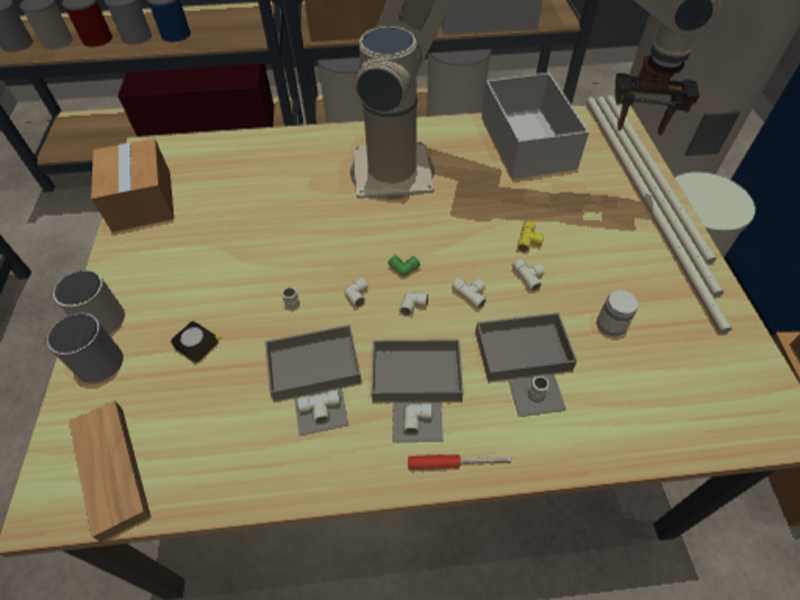

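View pics/side0.png

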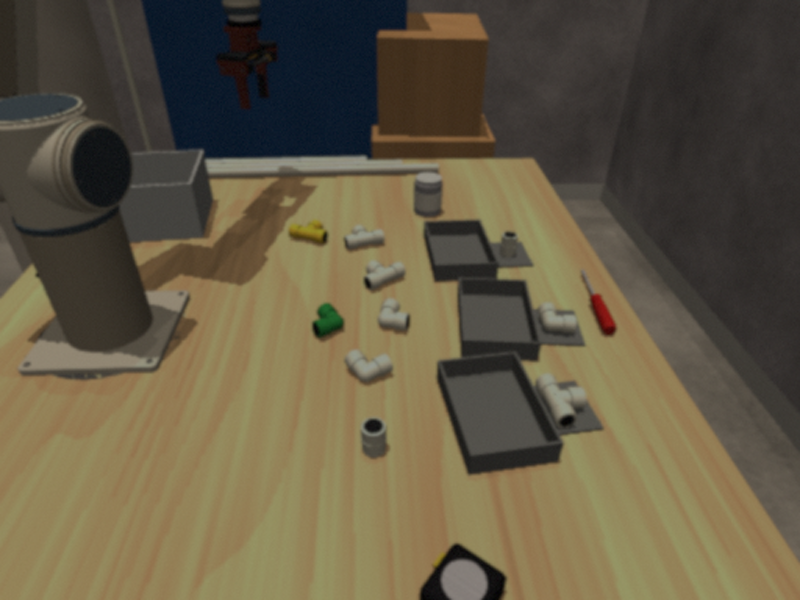

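Scene view (800x600 px): the coupling is at (290,298), the elbows at (357,292) and (414,301), and the tees at (469,292) and (528,273). The look-alikes to leave are the green elbow (404,265) and the yellow tee (530,236). The fixed samples are tee (320,405), elbow (417,415) and coupling (540,387). So the trays from the robot's right to left are tee, elbow, coupling.

```bash
cat > h.py <<'E'
from cell import robot, eyes
import cv2, numpy as np
np.set_printoptions(precision=4,suppress=True)
def cast(ci, px, z):
    px=np.atleast_2d(px).astype(float); K=ci["intrinsics"]; T=ci["world_from_camera"]
    d=np.c_[(px[:,0]-K[0,2])/K[0,0], -(px[:,1]-K[1,2])/K[1,1], -np.ones(len(px))]@T[:3,:3].T
    o=T[:3,3]; return (o+d*((z-o[2])/d[:,2])[:,None])[:,:2]
def proj(ci,P):
    K=ci["intrinsics"];T=ci["world_from_camera"]
    c=(np.atleast_2d(P)-T[:3,3])@T[:3,:3]
    return np.c_[K[0,0]*c[:,0]/-c[:,2]+K[0,2], -K[1,1]*c[:,1]/-c[:,2]+K[1,2]]
def yaw(R): # world angle of tool y (closing line), degrees
    return np.degrees(np.arctan2(R[1,1],R[0,1]))
def goto(x,y,z,a=None):
    """tool-axis shift (mm) and tool turn (deg) to bring TCP to x,y,z with closing line at world angle a"""
    s=robot.read_state(); R=s["orientation"]
    d=1000*R.T@(np.array([x,y,z])-s["eef_pos"])
    t=0. if a is None else -(((a-yaw(R))+90)%180-90)
    return np.round(d,1), round(t,1)
def snap(n,name):
    ci=eyes.camera_info(n); im=eyes.grab_frame(n)[:,:,::-1].copy()
    cv2.imwrite(f"pics/{name}.png",im); return ci,im
def white(im):
    h=cv2.cvtColor(im,cv2.COLOR_BGR2HSV)
    return ((h[...,1]<70)&(h[...,2]>120)).astype(np.uint8)
E
python3 - <<'E'
from h import *
ci=eyes.camera_info("scene")
for n,p,z in [("coup",(290,298),.03),("el",(357,292),.016),("el",(414,301),.016),("tee",(469,292),.016),("tee",(528,273),.016),("trayT",(313,362),.004),("trayE",(418,370),.004),("trayC",(525,345),.004),("can",(618,305),.08)]:
    print(n,cast(ci,np.array(p)*.64,z))
print(goto(.40,0,.30,90), robot.read_state()['time_s'])
E
```

```text
coup [[ 0.4616 -0.2783]]
el [[ 0.4505 -0.1228]]
el [[0.4922 0.0087]]
tee [[0.4803 0.1415]]
tee [[0.4387 0.2945]]
trayT [[ 0.6242 -0.2296]]
trayE [[ 0.6696 -0.0033]]
trayC [[0.6329 0.2419]]
can [[0.6003 0.4439]]
(array([-381.8, -505.3,  -77.3]), np.float64(-17.3)) 0.1
```

>>> send_rows --pt "-382 -505 -127" --pt "-382 -505 -127" --pt "-382 -505 -127" --pt "-382 -505 -127" --pt "-382 -505 -127" --pt "-382 -505 -127" --pt "-382 -505 -127" --pt "-382 -505 -127" --pt "-382 -505 -127" --pt "-382 -505 -127" --turn '[-17.3,-17.3,-17.3,-17.3,-17.3,-17.3,-17.3,-17.3,-17.3,-17.3]'

```text
time_s: 1.1
eef_pos: [0.352, 0.1333, 0.3214]
orientation: [[-1.0, 0.0, 0.0], [0.0, 1.0, 0.0], [-0.0, 0.0, -1.0]]
wrist_force: [0.3, 1.5, 0.7]
grip_width: 0.0876
grasp_force: 0.0
```

```bash
python3 - <<'E'
from h import *
print(robot.read_state()['eef_pos'],goto(.42,0,.35,90))
E
```

```text
[0.352  0.1333 0.3214] (array([ -68.1, -133.3,  -28.6]), np.float64(-0.0))
```

>>> send_rows --pt "-68 -133 -29" --pt "-68 -133 -29" --pt "-68 -133 -29" --pt "-68 -133 -29" --pt "-68 -133 -29" --turn '[0,0,0,0,0]'

```text
time_s: 1.6
eef_pos: [0.4199, 0.0012, 0.3497]
orientation: [[-1.0, 0.004, -0.001], [0.004, 1.0, 0.0], [0.001, 0.0, -1.0]]
wrist_force: [0.1, 0.2, -0.2]
grip_width: 0.0879
grasp_force: 0.0
```

```bash
python3 - <<'E'
from h import *
print(robot.read_state()['eef_pos'],robot.read_state()['qd'])
ci,im=snap("wrist","w1")
print(ci["world_from_camera"])
big=cv2.resize(im,(800,600),interpolation=cv2.INTER_CUBIC); cv2.imwrite("pics/w1b.png",big)
m=white(im)
c,_=cv2.findContours(m,cv2.RETR_EXTERNAL,cv2.CHAIN_APPROX_NONE)
for k in c:
    if cv2.contourArea(k)>80:
        M=cv2.moments(k); p=np.array([M['m10'],M['m01']])/M['m00']
        print(cv2.contourArea(k),p*1.5625,cast(ci,p,.016))
E
```

```text
[0.4199 0.0012 0.3497] [ 0.0524 -0.0103  0.0278  0.0048  0.0021  0.0083]
[[ 0.0039 -0.959  -0.2833  0.3415]
 [ 1.      0.0038  0.001   0.0026]
 [ 0.0001 -0.2833  0.959   0.5119]
 [ 0.      0.      0.      1.    ]]
399.5 [382.1626 515.6863] [[ 0.7931 -0.0229]]
450.5 [401.6203 308.8576] [[0.4942 0.0047]]
261.5 [143.1097 283.5385] [[ 0.4621 -0.297 ]]
864.5 [522.5236 296.6205] [[0.4797 0.1471]]
597.0 [286.4378 272.152 ] [[ 0.4492 -0.1286]]
935.5 [657.8445 263.5458] [[0.4408 0.3001]]
```

View pics/w1b.png

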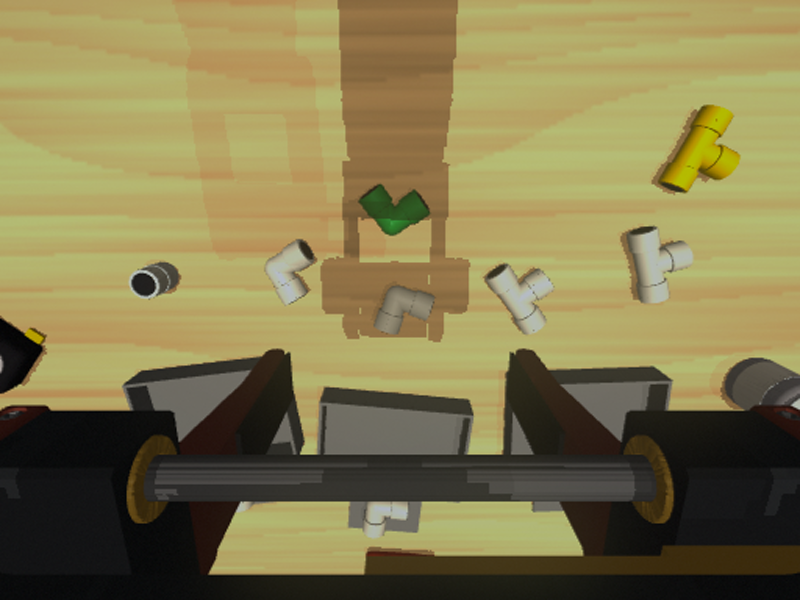

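Wrist view (800x600 px): the coupling is at (150,282), the elbows at (286,272) and (402,306), and the white tees at (522,297) and (657,264). The green elbow (395,208) and yellow tee (698,148) are clearly separate. The trays are partly behind the gripper, so I'll measure them from the scene view.

```bash
python3 - <<'E'
from h import *
im=cv2.imread("pics/w1.png")
T=np.array([[.0039,-.959,-.2833,.3415],[1,.0038,.001,.0026],[.0001,-.2833,.959,.5119],[0,0,0,1]])
ci=dict(intrinsics=eyes.camera_info("wrist")["intrinsics"],world_from_camera=T)
h=cv2.cvtColor(im,cv2.COLOR_BGR2HSV)
m=(h[...,1]<75).astype(np.uint8); m[225:]=0; m[:140]=0
m=cv2.morphologyEx(m,cv2.MORPH_OPEN,np.ones((2,2)))
vis=im.copy()
c,_=cv2.findContours(m,cv2.RETR_EXTERNAL,cv2.CHAIN_APPROX_NONE)
for k in c:
    if cv2.contourArea(k)>150:
        w=cast(ci,k[:,0],.016)*1000
        r=cv2.minAreaRect(w.astype(np.float32)); M=cv2.moments(w.astype(np.float32).reshape(-1,1,2))
        cen=np.array([M['m10'],M['m01']])/M['m00']
        a=np.radians(r[2]); ax=np.array([np.cos(a),np.sin(a)])
        d=cen-np.array(r[0])
        print("rect",np.round(r[0],1),np.round(r[1],1),"angle of 1st side",round(r[2],1),"cen",cen.round(1),"offset in rect axes",round(d@ax,1),round(d@np.array([-ax[1],ax[0]]),1))
        cv2.drawContours(vis,[k],-1,(0,0,255),1)
a=cv2.resize(vis[140:225,70:460],(800,174),interpolation=cv2.INTER_CUBIC)
s=cv2.imread("pics/scene0.png")[310:440,255:585]
cv2.imwrite("pics/z1.png",np.vstack([a,cv2.resize(s,(800,315),interpolation=cv2.INTER_CUBIC)]))
E
```

```text
rect [ 526.9 -462.4] [48.2 40.3] angle of 1st side 89.8 cen [ 535. -466.] offset in rect axes -3.6 -8.1
rect [499.6   8.7] [57.8 60.4] angle of 1st side 71.5 cen [494.7   6.4] offset in rect axes -3.8 3.9
rect [478.4 154.4] [92. 60.] angle of 1st side 36.5 cen [481.9 148.9] offset in rect axes -0.5 -6.5
rect [ 459.1 -284. ] [35.9 61.2] angle of 1st side 24.9 cen [ 459.5 -284. ] offset in rect axes 0.3 -0.2
rect [ 451.4 -121.6] [59.  56.7] angle of 1st side 28.6 cen [ 451.1 -125.9] offset in rect axes -2.3 -3.6
rect [440.9 307.4] [92.5 66.9] angle of 1st side 18.7 cen [443.  300.2] offset in rect axes -0.3 -7.5
```

View pics/z1.png

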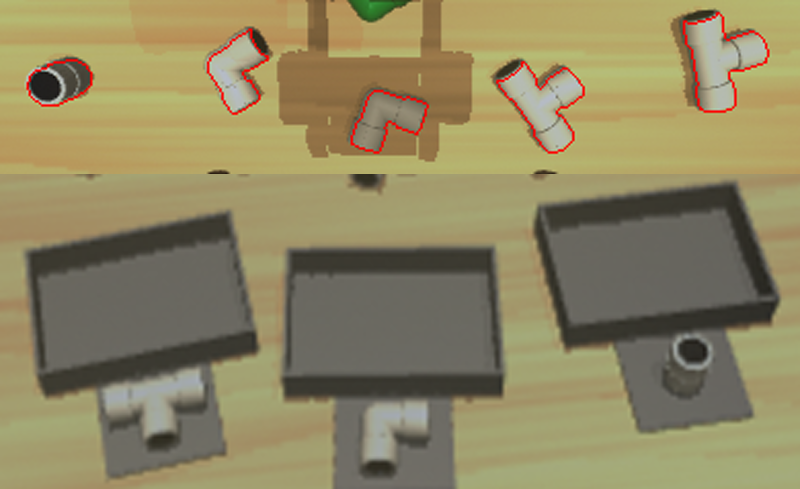

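The contours fit all five parts. The same crop gives the tray rim corners: tray T (26,250) (230,213) (254,331) (40,376), tray E (286,250) (494,247) (503,374) (284,376), tray C (537,205) (737,183) (777,296) (565,327).

```bash
python3 - <<'E'
from h import *
ci=eyes.camera_info("scene")
for n,q in dict(T=[(26,250),(230,213),(254,331),(40,376)],E=[(286,250),(494,247),(503,374),(284,376)],C=[(537,205),(737,183),(777,296),(565,327)]).items():
    p=np.array(q,float); p[:,1]-=174; p=p*330/800+[255,310]
    w=cast(ci,p*.64,.04)*1000
    print(n,w.mean(0).round(),cv2.minAreaRect(w.astype(np.float32)),"yaw x-axis",[np.degrees(np.arctan2(*(b-a)[::-1])).round(1)-90 for a,b in((w[0],w[1]),(w[3],w[2]))])
E
```

```text
T [ 636. -227.] ((635.0830078125, -226.91427612304688), (129.07012939453125, 184.865478515625), 7.197638988494873) yaw x-axis [np.float64(6.099999999999994), np.float64(7.200000000000003)]
E [680.  -8.] ((680.220458984375, -7.98272705078125), (186.41026306152344, 126.1777114868164), 84.58480072021484) yaw x-axis [np.float64(-5.400000000000006), np.float64(-5.799999999999997)]
C [646. 232.] ((647.6285400390625, 231.98277282714844), (127.81319427490234, 190.80850219726562), 1.1169441938400269) yaw x-axis [np.float64(1.0999999999999943), np.float64(2.9000000000000057)]
```

```bash
python3 - <<'E'
from h import *
print(goto(.5126,-.0093,.12,71.5))
E
```

```text
(array([-93.7, -11.4, 229.3]), np.float64(18.4))
```

>>> send_rows --pt "-94 -11 229" --pt "-94 -11 229" --pt "-94 -11 229" --pt "-94 -11 229" --pt "-94 -11 229" --pt "-94 -11 229" --pt "-94 -11 229" --pt "-94 -11 229" --turn '[18.4,18.4,18.4,18.4,18.4,18.4,18.4,18.4]'

```text
time_s: 2.45
eef_pos: [0.5142, -0.0079, 0.1231]
orientation: [[-0.949, 0.315, 0.003], [0.315, 0.949, 0.0], [-0.002, 0.001, -1.0]]
wrist_force: [0.0, 0.8, -0.8]
grip_width: 0.0877
grasp_force: 0.0
```

```bash
cat >> h.py <<'E'
def rects(ci,im,z=.016,sat=75,amin=300,off=None,draw=None):
    h=cv2.cvtColor(im,cv2.COLOR_BGR2HSV); m=(h[...,1]<sat).astype(np.uint8); m[225:]=0
    m=cv2.morphologyEx(m,cv2.MORPH_OPEN,np.ones((3,3)))
    vis=im.copy()
    for k in cv2.findContours(m,cv2.RETR_EXTERNAL,cv2.CHAIN_APPROX_NONE)[0]:
        if cv2.contourArea(k)<amin: continue
        w=(cast(ci,k[:,0],z)*1000).astype(np.float32); r=cv2.minAreaRect(w); M=cv2.moments(w.reshape(-1,1,2))
        cen=np.array([M['m10'],M['m01']])/M['m00']; a=np.radians(r[2]); u=np.array([np.cos(a),np.sin(a)]); v=np.array([-u[1],u[0]]); d=cen-r[0]
        su,sv=-np.sign([d@u,d@v])
        print("rect",np.round(r[0],1),np.round(r[1],1),"ang",round(r[2],1),"off",(d@u).round(1),(d@v).round(1),"elbow corner",(np.array(r[0])-13*(su*u+sv*v)).round(1),"tee crossing", (np.array(r[0])-13*(su*u if r[1][0]<r[1][1] else sv*v)).round(1))
        cv2.drawContours(vis,[k],-1,(0,0,255),1)
    if draw: cv2.imwrite(f"pics/{draw}.png",vis)
E
python3 - <<'E'
from h import *
print(robot.read_state()['eef_pos'])
ci,im=snap("wrist","w2"); rects(ci,im,draw="w2v")
E
```

```text
[ 0.5142 -0.0079  0.1231]
rect [597.  183.7] [104.9  58.4] ang 86.3 off 8.6 3.5 elbow corner [584.9 197.5] tee crossing [584.1 184.5]
rect [497.1   6.5] [58.4 60. ] ang 71.6 off -3.4 3.5 elbow corner [480.6  -1.7] tee crossing [493.   -5.8]
rect [ 447.3 -122.3] [62.5 62.2] ang 24.6 off -1.2 -5.5 elbow corner [ 440.9 -139.6] tee crossing [ 452.7 -134.2]
rect [474.9 154. ] [94.4 64.4] ang 36.8 off -0.3 -7.5 elbow corner [472.3 135.8] tee crossing [482.7 143.6]
```

View pics/w2v.png

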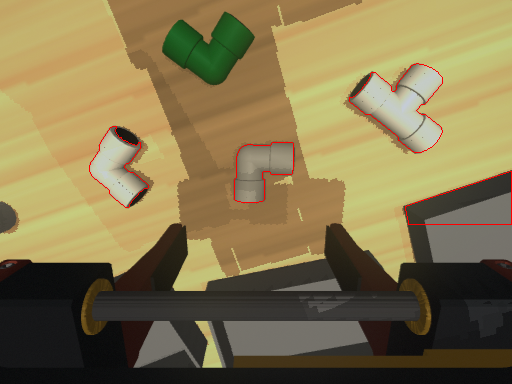

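Wrist view: the contour of the chosen elbow at (260,172) is clean, and its position agrees with the first estimate to 3 mm. Going down onto its collar.

```bash
python3 - <<'E'
from h import *
print(goto(.510,-.0115,.005,71.6))
E
```

```text
(array([  3.8,  -4.7, 118.7]), np.float64(0.0))
```

>>> send_rows --pt "4 -4.5 40" --pt "4 -4.5 80" --pt "4 -4.5 105" --pt "4 -4.5 118" --pt "4 -4.5 118" --pt "4 -4.5 118" --turn '[0,0,0,0,0,0]'

```text
time_s: 3.1
eef_pos: [0.5099, -0.0119, 0.0048]
orientation: [[-0.949, 0.316, 0.003], [0.316, 0.949, -0.0], [-0.003, 0.001, -1.0]]
wrist_force: [1.2, 0.7, -0.5]
grip_width: 0.0882
grasp_force: 0.0
```

>>> send_rows --pt "0 0 0" --pt "0 0 0" --pt "0 0 0" --pt "0 0 0" --pt "0 0 0" --pt "0 0 0" --pt "0 0 0" --pt "0 0 0" --turn '[0,0,0,0,0,0,0,0]' --gripper 255 --force 15

```text
time_s: 3.9
eef_pos: [0.5086, -0.012, 0.0029]
orientation: [[-0.949, 0.316, -0.0], [0.316, 0.949, -0.0], [0.0, -0.0, -1.0]]
wrist_force: [-0.7, -0.0, 1.7]
grip_width: 0.0315
grasp_force: 15.0
```

>>> send_rows --pt "0 0 -30" --pt "0 0 -70" --pt "0 0 -110" --pt "0 0 -110" --pt "0 0 -110" --turn '[0,0,0,0,0]'

```text
time_s: 4.4
eef_pos: [0.5092, -0.012, 0.1137]
orientation: [[-0.949, 0.316, 0.002], [0.316, 0.949, -0.0], [-0.002, 0.001, -1.0]]
wrist_force: [0.1, 0.7, -0.8]
grip_width: 0.0318
grasp_force: 15.0
```

```bash
cat >> h.py <<'E'
TR=dict(T=(636,-227,6.6),E=(680,-8,-5.5),C=(647,232,2.0))
def inbox(t,px,py):
    x,y,a=TR[t]; c,s=np.cos(np.radians(a)),np.sin(np.radians(a)); return np.array([x+c*px-s*py, y+s*px+c*py])/1000
E
python3 - <<'E'
from h import *
p=inbox("E",-13+31,-46); print(p,goto(*p,.115,84.5),goto(*p,.0095,84.5))
E
```

```text
[ 0.6935 -0.0555] (array([-188.6,   17. ,   -0.9]), np.float64(-12.9)) (array([-188.4,   17. ,  104.6]), np.float64(-12.9))
```

>>> send_rows --pt "-188 17 0" --pt "-188 17 0" --pt "-188 17 0" --pt "-188 17 0" --pt "-188 17 0" --pt "-188 17 0" --pt "-188 17 60" --pt "-188 17 85" --pt "-188 17 100" --pt "-188 17 104" --turn '[-12.9,-12.9,-12.9,-12.9,-12.9,-12.9,-12.9,-12.9,-12.9,-12.9]'

```text
time_s: 5.4
eef_pos: [0.6895, -0.0548, 0.0067]
orientation: [[-0.995, 0.096, -0.006], [0.096, 0.995, 0.001], [0.006, 0.0, -1.0]]
wrist_force: [-1.2, 0.1, 0.6]
grip_width: 0.0318
grasp_force: 15.0
```

>>> send_rows --pt "0 0 0" --pt "0 0 0" --pt "0 0 0" --turn '[0,0,0]'

```text
time_s: 5.7
eef_pos: [0.6937, -0.0554, 0.0109]
orientation: [[-0.995, 0.097, 0.003], [0.097, 0.995, -0.0], [-0.003, -0.0, -1.0]]
wrist_force: [0.5, -0.9, -0.2]
grip_width: 0.0315
grasp_force: 15.0
```

>>> send_rows --pt "0 0 3" --pt "0 0 3" --pt "0 0 3" --turn '[0,0,0]'

```text
time_s: 6.0
eef_pos: [0.6932, -0.0555, 0.0067]
orientation: [[-0.995, 0.097, 0.002], [0.097, 0.995, -0.0], [-0.002, 0.0, -1.0]]
wrist_force: [0.6, -0.4, 3.9]
grip_width: 0.0315
grasp_force: 15.0
```

>>> send_rows --pt "0 0 0" --pt "0 0 0" --pt "0 0 0" --turn '[0,0,0]' --gripper 116

```text
time_s: 6.3
eef_pos: [0.6921, -0.0553, 0.0057]
orientation: [[-0.995, 0.097, -0.001], [0.097, 0.995, 0.0], [0.001, 0.0, -1.0]]
wrist_force: [0.2, 0.5, -0.4]
grip_width: 0.0472
grasp_force: 0.0
```

>>> send_rows --pt "0 0 -30" --pt "0 0 -80" --pt "0 0 -120" --pt "0 0 -120" --pt "0 0 -120" --turn '[0,0,0,0,0]'

```text
time_s: 6.8
eef_pos: [0.6928, -0.0554, 0.127]
orientation: [[-0.995, 0.097, 0.002], [0.097, 0.995, -0.0], [-0.002, -0.0, -1.0]]
wrist_force: [-1.1, 0.1, -0.7]
grip_width: 0.0481
grasp_force: 0.0
```

```bash
python3 - <<'E'
from h import *
c=np.array([.4436,-.1394]);u=np.array([np.cos(np.radians(27)),np.sin(np.radians(27))])
p=c+.031*u; print(p, goto(*p,.12,117))
ci,im=snap("wrist","w3")
E
```

```text
[ 0.4712 -0.1253] (array([213.8, -91.1,   6.6]), np.float64(-32.5))
```

Elbow 1 is placed. Next I'll go above elbow A, opening fully on the way, and take a close look.

>>> send_rows --pt "214 -91 0" --pt "214 -91 0" --pt "214 -91 0" --pt "214 -91 0" --pt "214 -91 0" --pt "214 -91 0" --pt "214 -91 0" --turn '[-32.5,-32.5,-32.5,-32.5,-32.5,-32.5,-32.5]' --gripper 0

```text
time_s: 7.55
eef_pos: [0.4699, -0.1253, 0.1251]
orientation: [[-0.892, -0.452, -0.002], [-0.452, 0.892, 0.001], [0.001, 0.001, -1.0]]
wrist_force: [1.2, -0.3, 0.1]
grip_width: 0.0877
grasp_force: 0.0
```

```bash
python3 - <<'E'
from h import *
print(robot.read_state()['eef_pos'])
ci,im=snap("wrist","w4"); rects(ci,im,draw="w4v")
cv2.imwrite("pics/w34.png",np.vstack([cv2.imread("pics/w3.png")[:230],cv2.imread("pics/w4v.png")[:260]]))
E
```

```text
[ 0.4699 -0.1253  0.1251]
rect [ 575.1 -292.7] [ 32.6 128.6] ang 26.9 off 4.5 -11.4 elbow corner [ 592.6 -298.4] tee crossing [ 586.7 -286.8]
rect [ 450.  -120.9] [63.  56.7] ang 26.9 off -3.6 -3.8 elbow corner [ 444.3 -138.4] tee crossing [ 455.9 -132.5]
rect [ 457.7 -284.6] [37.  56.3] ang 23.3 off -0.3 -0.6 elbow corner [ 450.9 -301.6] tee crossing [ 445.8 -289.7]
```

View pics/w34.png

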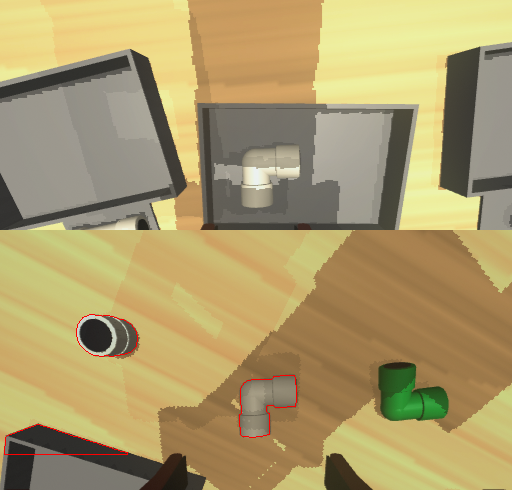

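Top half of the picture: elbow 1 lies flat in the left-middle of tray E at (262,175). Bottom half: elbow A's contour is clean at (268,403), and the coupling is at (105,335).

```bash
python3 - <<'E'
from h import *
print(goto(.472,-.1244,.004,116.9))
E
```

```text
(array([ -1.2,   0.2, 121.3]), np.float64(0.0))
```

>>> send_rows --pt "-1 0 40" --pt "-1 0 80" --pt "-1 0 108" --pt "-1 0 120" --pt "-1 0 120" --pt "-1 0 120" --turn '[0,0,0,0,0,0]'

```text
time_s: 8.2
eef_pos: [0.4725, -0.1247, 0.0063]
orientation: [[-0.891, -0.454, 0.001], [-0.454, 0.891, -0.0], [-0.0, -0.0, -1.0]]
wrist_force: [0.2, -1.3, 0.5]
grip_width: 0.0878
grasp_force: 0.0
```

>>> send_rows --pt "0 0 0" --pt "0 0 0" --pt "0 0 0" --pt "0 0 0" --pt "0 0 0" --pt "0 0 0" --pt "0 0 0" --pt "0 0 0" --turn '[0,0,0,0,0,0,0,0]' --gripper 255

```text
time_s: 9.0
eef_pos: [0.4715, -0.1248, 0.006]
orientation: [[-0.891, -0.453, -0.0], [-0.453, 0.891, 0.0], [0.0, 0.0, -1.0]]
wrist_force: [0.4, 0.6, 0.5]
grip_width: 0.0323
grasp_force: 14.8
```

>>> send_rows --pt "0 0 -30" --pt "0 0 -70" --pt "0 0 -110" --pt "0 0 -110" --pt "0 0 -110" --turn '[0,0,0,0,0]'

```text
time_s: 9.5
eef_pos: [0.472, -0.1249, 0.1167]
orientation: [[-0.891, -0.453, 0.002], [-0.453, 0.891, -0.001], [-0.002, -0.001, -1.0]]
wrist_force: [0.2, 0.1, -0.1]
grip_width: 0.0322
grasp_force: 14.8
```

```bash
python3 - <<'E'
from h import *
p=inbox("E",-13+31,26); print(p,goto(*p,.115,84.5),goto(*p,.0085,84.5))
E
```

```text
[0.7004 0.0162] (array([-267.5,   22.2,    2.1]), np.float64(32.4)) (array([-267.4,   22.4,  108.6]), np.float64(32.4))
```

>>> send_rows --pt "-267 22 0" --pt "-267 22 0" --pt "-267 22 0" --pt "-267 22 0" --pt "-267 22 0" --pt "-267 22 0" --pt "-267 22 0" --pt "-267 22 0" --pt "-267 22 50" --pt "-267 22 80" --turn '[32.4,32.4,32.4,32.4,32.4,32.4,32.4,32.4,32.4,32.4]'

```text
time_s: 10.5
eef_pos: [0.6969, 0.0147, 0.0334]
orientation: [[-0.995, 0.096, -0.003], [0.096, 0.995, -0.0], [0.003, -0.0, -1.0]]
wrist_force: [-0.2, -0.0, -0.8]
grip_width: 0.0319
grasp_force: 14.8
```

>>> send_rows --pt "0 0 15" --pt "0 0 23" --pt "0 0 25" --pt "0 0 25" --pt "0 0 25" --turn '[0,0,0,0,0]'

```text
time_s: 11.0
eef_pos: [0.7006, 0.0158, 0.0126]
orientation: [[-0.995, 0.095, 0.002], [0.095, 0.995, 0.0], [-0.002, 0.0, -1.0]]
wrist_force: [0.2, 0.4, 0.0]
grip_width: 0.032
grasp_force: 14.8
```

Now the next tee (486,144). Run direction 36.5°, branch toward 126.5°.

>>> send_rows --pt "0 0 2" --pt "0 0 2" --pt "0 0 2" --turn '[0,0,0]'

```text
time_s: 11.3
eef_pos: [0.7003, 0.0159, 0.0098]
orientation: [[-0.995, 0.095, 0.002], [0.095, 0.995, -0.0], [-0.002, 0.0, -1.0]]
wrist_force: [1.6, 0.6, 1.5]
grip_width: 0.0322
grasp_force: 14.8
```

>>> send_rows --pt "0 0 0" --pt "0 0 0" --pt "0 0 0" --turn '[0,0,0]' --gripper 116

```text
time_s: 11.6
eef_pos: [0.6992, 0.0159, 0.0088]
orientation: [[-0.995, 0.095, -0.001], [0.095, 0.995, -0.0], [0.001, -0.0, -1.0]]
wrist_force: [0.1, 0.3, -0.4]
grip_width: 0.0471
grasp_force: 0.0
```

>>> send_rows --pt "0 0 -30" --pt "0 0 -80" --pt "0 0 -120" --pt "0 0 -120" --pt "0 0 -120" --turn '[0,0,0,0,0]'

```text
time_s: 12.1
eef_pos: [0.6999, 0.0159, 0.13]
orientation: [[-0.995, 0.095, 0.002], [0.095, 0.995, 0.0], [-0.002, 0.0, -1.0]]
wrist_force: [0.3, -0.0, -0.2]
grip_width: 0.0479
grasp_force: 0.0
```

```bash
python3 - <<'E'
from h import *
snap("wrist","w5")
for a in (36.6,126.6): print(goto(.4845-.031*.596,.1438+.031*.803,.12,a), goto(.4845+.031*.803,.1438+.031*.596,.12,a),robot.read_state()['joint_pos'])
E
```

```text
(array([246.3, 130. ,   8.6]), np.float64(48.0)) (array([202.5, 127.8,   8.6]), np.float64(48.0)) [ 0.0057  0.6344  1.5091 -0.      0.9991 -1.47  ]
(array([246.3, 130. ,   8.6]), np.float64(-42.0)) (array([202.5, 127.8,   8.6]), np.float64(-42.0)) [ 0.0057  0.6344  1.5091 -0.      0.9991 -1.47  ]
```

>>> send_rows --pt "246 130 0" --pt "246 130 0" --pt "246 130 0" --pt "246 130 0" --pt "246 130 0" --pt "246 130 0" --pt "246 130 0" --pt "246 130 0" --turn '[48,48,48,48,48,48,48,48]' --gripper 0

```text
time_s: 12.95
eef_pos: [0.4664, 0.1687, 0.128]
orientation: [[-0.598, 0.802, -0.002], [0.802, 0.598, -0.001], [0.0, -0.002, -1.0]]
wrist_force: [0.5, 0.4, 0.4]
grip_width: 0.0876
grasp_force: 0.0
```

```bash
python3 - <<'E'
from h import *
print(robot.read_state()['eef_pos'])
ci,im=snap("wrist","w6"); rects(ci,im,draw="w6v")
cv2.imwrite("pics/w56.png",np.vstack([cv2.imread("pics/w5.png")[:230],cv2.imread("pics/w6v.png")[:260]]))
E
```

```text
[0.4664 0.1687 0.128 ]
rect [469.3 155. ] [86.5 43.5] ang 36.8 off 0.4 -6.7 elbow corner [487.5 152.3] tee crossing [477.  144.5]
rect [609.9 291.5] [161.4  94. ] ang 36.8 off 4.9 -10.0 elbow corner [628.1 288.9] tee crossing [617.7 281.1]
rect [438.6 303.6] [88.5 62.5] ang 18.8 off -0.6 -7.1 elbow corner [430.4 287.1] tee crossing [442.7 291.3]
```

View pics/w56.png

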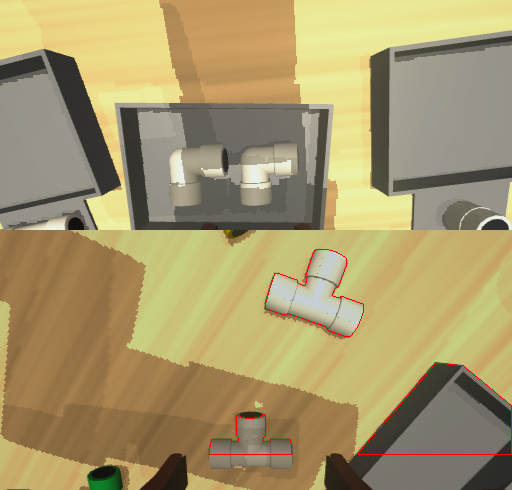

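Top half: both elbows lie flat side by side in tray E. Bottom half: tee_2 at (250,440) was cut by my row limit, so I'll measure it again. Tee_1 at (315,295) is clean.

```bash
python3 - <<'E'
from h import *
ci=eyes.camera_info("wrist"); im=cv2.imread("pics/w6.png")
h=cv2.cvtColor(im,cv2.COLOR_BGR2HSV); m=(h[...,1]<75).astype(np.uint8)
m[:,:195]=0; m[:,310:]=0; m[:170]=0; m[265:]=0
m=cv2.morphologyEx(m,cv2.MORPH_OPEN,np.ones((3,3)))
ys,xs=np.nonzero(m); print(xs.min(),xs.max(),ys.min(),ys.max())
s=robot.read_state(); R=s['orientation'];P=s['eef_pos'][:2]
w=(cast(ci,np.c_[xs,ys],.016)-P)*1000
t=w@R[:2,:2]; print("tool x range",t[:,0].min(),t[:,0].max(),"tool y",t[:,1].min(),t[:,1].max())
E
```

```text
209 291 184 238
tool x range -50.83575156186752 8.938864076696882 tool y -49.4124041845555 38.04368373119485
```

>>> send_rows --pt "-4.5 -5.5 40" --pt "-4.5 -5.5 80" --pt "-4.5 -5.5 108" --pt "-4.5 -5.5 122" --pt "-4.5 -5.5 122" --pt "-4.5 -5.5 122" --turn '[0,0,0,0,0,0]'

```text
time_s: 13.6
eef_pos: [0.4661, 0.1615, 0.0073]
orientation: [[-0.595, 0.804, 0.0], [0.804, 0.595, 0.0], [-0.0, 0.0, -1.0]]
wrist_force: [-0.1, -0.2, -0.6]
grip_width: 0.088
grasp_force: 0.0
```

>>> send_rows --pt "0 0 0" --pt "0 0 0" --pt "0 0 0" --pt "0 0 0" --pt "0 0 0" --pt "0 0 0" --pt "0 0 0" --pt "0 0 0" --turn '[0,0,0,0,0,0,0,0]' --gripper 255

```text
time_s: 14.4
eef_pos: [0.4652, 0.1618, 0.007]
orientation: [[-0.596, 0.803, -0.0], [0.803, 0.596, -0.0], [0.0, -0.0, -1.0]]
wrist_force: [-0.0, 0.1, 0.2]
grip_width: 0.0318
grasp_force: 15.0
```

>>> send_rows --pt "0 0 -30" --pt "0 0 -70" --pt "0 0 -110" --pt "0 0 -110" --pt "0 0 -110" --turn '[0,0,0,0,0]'

```text
time_s: 14.9
eef_pos: [0.4657, 0.1619, 0.1177]
orientation: [[-0.596, 0.803, 0.002], [0.803, 0.596, 0.001], [-0.001, 0.002, -1.0]]
wrist_force: [0.3, -0.1, -0.1]
grip_width: 0.0315
grasp_force: 15.0
```

```bash
python3 - <<'E'
from h import *
p=inbox("T",0,-31); print(p,goto(*p,.115,6.6),goto(*p,.0085,6.6))
E
```

```text
[ 0.6396 -0.2578] (array([-440.7, -110.3,    2.7]), np.float64(30.0)) (array([-440.6, -110.5,  109.2]), np.float64(30.0))
```

>>> send_rows --pt "-441 -110 0" --pt "-441 -110 0" --pt "-441 -110 0" --pt "-441 -110 0" --pt "-441 -110 0" --pt "-441 -110 0" --pt "-441 -110 0" --pt "-441 -110 0" --pt "-441 -110 0" --pt "-441 -110 0" --turn '[30,30,30,30,30,30,30,30,30,30]'

```text
time_s: 15.9
eef_pos: [0.6403, -0.2631, 0.1146]
orientation: [[-0.11, 0.994, -0.0], [0.994, 0.11, -0.001], [-0.001, -0.0, -1.0]]
wrist_force: [0.6, -0.0, -1.0]
grip_width: 0.0318
grasp_force: 15.0
```

```bash
python3 - <<'E'
from h import *
print(goto(.6396,-.2578,.012,6.6))
E
```

```text
(array([  5.4,  -0. , 102.5]), np.float64(-0.3))
```

>>> send_rows --pt "0 0 0" --pt "0 0 45" --pt "0 0 80" --pt "0 0 98" --pt "0 0 104" --pt "0 0 104" --pt "0 0 104" --turn '[0,0,0,0,0,0,0]'

```text
time_s: 16.6
eef_pos: [0.6402, -0.2576, 0.0139]
orientation: [[-0.115, 0.993, 0.001], [0.993, 0.115, -0.0], [-0.001, 0.001, -1.0]]
wrist_force: [-0.0, 0.3, -0.1]
grip_width: 0.0316
grasp_force: 15.0
```

>>> send_rows --pt "0 0 2.5" --pt "0 0 2.5" --pt "0 0 2.5" --turn '[0,0,0]'

```text
time_s: 16.9
eef_pos: [0.6398, -0.2581, 0.011]
orientation: [[-0.114, 0.993, 0.001], [0.993, 0.114, -0.0], [-0.0, 0.001, -1.0]]
wrist_force: [-0.9, 0.2, -0.3]
grip_width: 0.0317
grasp_force: 15.0
```

>>> send_rows --pt "0 0 0" --pt "0 0 0" --pt "0 0 0" --turn '[0,0,0]' --gripper 116

```text
time_s: 17.2
eef_pos: [0.6396, -0.2581, 0.0106]
orientation: [[-0.114, 0.993, 0.0], [0.993, 0.114, -0.0], [-0.0, 0.0, -1.0]]
wrist_force: [0.2, 0.6, 0.5]
grip_width: 0.0473
grasp_force: 0.0
```

>>> send_rows --pt "0 0 -30" --pt "0 0 -80" --pt "0 0 -120" --pt "0 0 -120" --pt "0 0 -120" --turn '[0,0,0,0,0]'

```text
time_s: 17.7
eef_pos: [0.64, -0.2583, 0.1317]
orientation: [[-0.114, 0.993, 0.002], [0.993, 0.114, -0.001], [-0.001, 0.002, -1.0]]
wrist_force: [-0.2, 0.4, -1.0]
grip_width: 0.0478
grasp_force: 0.0
```

```bash
python3 - <<'E'
from h import *
snap("wrist","w7")
a=np.radians(108.8); p=np.array([.4425,.291])+.031*np.array([np.cos(a),np.sin(a)])
print(p,goto(*p,.12,18.8),goto(*p,.16,18.8))
E
```

```text
[0.4325 0.3203] (array([ 598. , -139.2,   10.3]), np.float64(-12.3)) (array([ 598. , -139.3,  -29.7]), np.float64(-12.3))
```

>>> send_rows --pt "598 -139 0" --pt "598 -139 0" --pt "598 -139 0" --pt "598 -139 0" --pt "598 -139 0" --pt "598 -139 0" --pt "598 -139 0" --pt "598 -139 0" --pt "598 -139 0" --pt "598 -139 0" --turn '[-12.3,-12.3,-12.3,-12.3,-12.3,-12.3,-12.3,-12.3,-12.3,-12.3]' --gripper 0

```text
time_s: 18.75
eef_pos: [0.4693, 0.2141, 0.1287]
orientation: [[-0.323, 0.946, -0.003], [0.946, 0.323, -0.001], [-0.0, -0.004, -1.0]]
wrist_force: [0.7, -0.1, 0.1]
grip_width: 0.0878
grasp_force: 0.0
```

```bash
python3 - <<'E'
from h import *
print(goto(.4325,.3203,.12,18.8))
E
```

```text
(array([112.4,  -0.5,   8.7]), np.float64(0.0))
```

>>> send_rows --pt "112 0 0" --pt "112 0 0" --pt "112 0 0" --pt "112 0 0" --pt "112 0 0" --turn '[0,0,0,0,0]'

```text
time_s: 19.25
eef_pos: [0.4348, 0.3176, 0.1294]
orientation: [[-0.323, 0.946, -0.002], [0.946, 0.323, -0.002], [-0.001, -0.002, -1.0]]
wrist_force: [-0.2, -1.2, 0.6]
grip_width: 0.0877
grasp_force: 0.0
```

```bash
python3 - <<'E'
from h import *
s=robot.read_state(); ci,im=snap("wrist","w8")
R=s['orientation'];P=s['eef_pos'][:2]; print(P)
h=cv2.cvtColor(im,cv2.COLOR_BGR2HSV); m=(h[...,1]<75).astype(np.uint8)
m[:,:195]=0; m[:,315:]=0; m[:165]=0; m[265:]=0
m=cv2.morphologyEx(m,cv2.MORPH_OPEN,np.ones((3,3)))
c=max(cv2.findContours(m,cv2.RETR_EXTERNAL,cv2.CHAIN_APPROX_NONE)[0],key=cv2.contourArea)
t=(cast(ci,c[:,0],.016)-P)@R[:2,:2]*1000
print("tool x",t[:,0].min(),t[:,0].max(),"y",t[:,1].min(),t[:,1].max(),cv2.minAreaRect(t.astype(np.float32)))
cv2.drawContours(im,[c],-1,(0,0,255),1)
cv2.imwrite("pics/w78.png",np.vstack([cv2.imread("pics/w7.png")[:260],im[:270]]))
E
```

```text
[0.4348 0.3176]
tool x -46.82908695684769 11.685935221151317 y -46.85834137926328 40.60753772364497 ((-17.553123474121094, -3.148975372314453), (87.46593475341797, 58.467716217041016), 89.94232177734375)
```

View pics/w78.png

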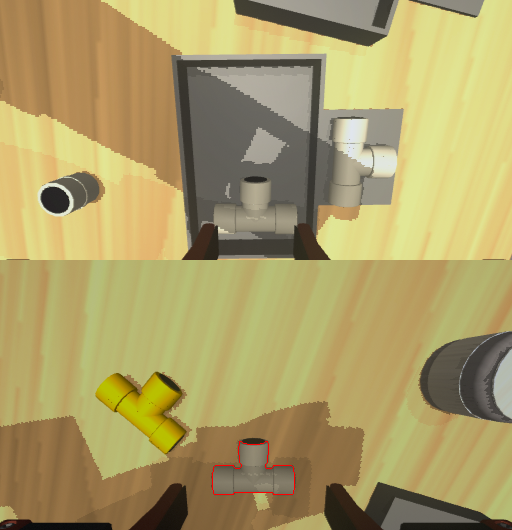

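Top half: tee 2 lies flat in tray T at (255,215). Bottom half: tee_1 at (254,470) is centred between the fingers. The yellow tee's end (180,450) is close to the left finger, so I'll narrow the opening to 60 mm before going down.

>>> send_rows --pt "-1.5 -3 0" --pt "-1.5 -3 0" --pt "-1.5 -3 30" --pt "-1.5 -3 70" --pt "-1.5 -3 105" --pt "-1.5 -3 122" --pt "-1.5 -3 122" --pt "-1.5 -3 122" --turn '[0,0,0,0,0,0,0,0]' --gripper 81

```text
time_s: 20.1
eef_pos: [0.4333, 0.316, 0.0088]
orientation: [[-0.322, 0.947, -0.0], [0.947, 0.322, -0.0], [-0.0, -0.0, -1.0]]
wrist_force: [0.2, 0.3, 0.1]
grip_width: 0.0602
grasp_force: 0.0
```

>>> send_rows --pt "0 0 1" --pt "0 0 1" --pt "0 0 1" --pt "0 0 1" --pt "0 0 1" --pt "0 0 1" --turn '[0,0,0,0,0,0]' --gripper 255

```text
time_s: 20.7
eef_pos: [0.4333, 0.3168, 0.0081]
orientation: [[-0.323, 0.946, 0.001], [0.946, 0.323, 0.0], [0.0, 0.001, -1.0]]
wrist_force: [0.0, -0.7, 7.3]
grip_width: 0.0314
grasp_force: 15.0
```

>>> send_rows --pt "0 0 -30" --pt "0 0 -70" --pt "0 0 -110" --pt "0 0 -110" --pt "0 0 -110" --turn '[0,0,0,0,0]'

```text
time_s: 21.2
eef_pos: [0.4333, 0.3168, 0.1182]
orientation: [[-0.323, 0.946, 0.002], [0.946, 0.323, 0.001], [0.001, 0.002, -1.0]]
wrist_force: [-0.1, 0.1, -1.5]
grip_width: 0.0317
grasp_force: 15.0
```

```bash
python3 - <<'E'
from h import *
p=inbox("T",0,54); print(p,goto(*p,.115,6.6))
E
```

```text
[ 0.6298 -0.1734] (array([-527.3,   27.5,    3. ]), np.float64(12.3))
```

>>> send_rows --pt "-527 27.5 0" --pt "-527 27.5 0" --pt "-527 27.5 0" --pt "-527 27.5 0" --pt "-527 27.5 0" --pt "-527 27.5 0" --pt "-527 27.5 0" --pt "-527 27.5 0" --pt "-527 27.5 0" --pt "-527 27.5 0" --turn '[12.3,12.3,12.3,12.3,12.3,12.3,12.3,12.3,12.3,12.3]'

```text
time_s: 22.2
eef_pos: [0.618, -0.1494, 0.115]
orientation: [[-0.114, 0.993, -0.004], [0.993, 0.114, 0.001], [0.001, -0.004, -1.0]]
wrist_force: [0.6, 0.5, -1.3]
grip_width: 0.0319
grasp_force: 15.0
```

```bash
python3 - <<'E'
from h import *
print(goto(.6298,-.1734,.115,6.6))
E
```

```text
(array([-25.2,   9. ,  -0.1]), np.float64(-0.1))
```

>>> send_rows --pt "-25 9 0" --pt "-25 9 0" --pt "-25 9 0" --pt "-25 9 0" --turn '[0,0,0,0]'

```text
time_s: 22.6
eef_pos: [0.6293, -0.17, 0.116]
orientation: [[-0.115, 0.993, -0.003], [0.993, 0.115, 0.001], [0.001, -0.003, -1.0]]
wrist_force: [-0.7, -0.2, -0.1]
grip_width: 0.0315
grasp_force: 15.0
```

```bash
python3 - <<'E'
from h import *
print(goto(.6298,-.1734,.0125,6.6),robot.read_state()['eef_pos'])
E
```

```text
(array([ -3.6,   0.4, 103.5]), np.float64(0.0)) [ 0.6293 -0.17    0.116 ]
```

>>> send_rows --pt "-2 0 40" --pt "-2 0 75" --pt "-2 0 95" --pt "-2 0 103" --pt "-2 0 103" --pt "-2 0 103" --turn '[0,0,0,0,0,0]'

```text
time_s: 23.2
eef_pos: [0.6317, -0.173, 0.0155]
orientation: [[-0.115, 0.993, 0.001], [0.993, 0.115, -0.0], [-0.0, 0.001, -1.0]]
wrist_force: [-0.5, -0.1, 0.2]
grip_width: 0.0316
grasp_force: 15.0
```

>>> send_rows --pt "0 0 1" --pt "0 0 1" --pt "0 0 1" --turn '[0,0,0]'

```text
time_s: 23.5
eef_pos: [0.6314, -0.1736, 0.0143]
orientation: [[-0.114, 0.993, 0.001], [0.993, 0.114, -0.0], [-0.0, 0.001, -1.0]]
wrist_force: [-0.1, 0.6, -0.3]
grip_width: 0.0316
grasp_force: 15.0
```

>>> send_rows --pt "0 0 2" --pt "0 0 2" --pt "0 0 2" --turn '[0,0,0]'

```text
time_s: 23.8
eef_pos: [0.6312, -0.1735, 0.0116]
orientation: [[-0.114, 0.993, 0.0], [0.993, 0.114, -0.0], [-0.0, 0.0, -1.0]]
wrist_force: [0.9, -0.2, 1.0]
grip_width: 0.0316
grasp_force: 15.0
```

>>> send_rows --pt "0 0 0" --pt "0 0 0" --pt "0 0 0" --turn '[0,0,0]' --gripper 116

```text
time_s: 24.1
eef_pos: [0.6308, -0.1734, 0.0114]
orientation: [[-0.114, 0.993, -0.0], [0.993, 0.114, 0.0], [0.0, -0.0, -1.0]]
wrist_force: [0.4, 0.6, -0.7]
grip_width: 0.047
grasp_force: 0.0
```

>>> send_rows --pt "0 0 -30" --pt "0 0 -80" --pt "0 0 -130" --pt "0 0 -150" --pt "0 0 -150" --pt "0 0 -150" --turn '[0,0,0,0,0,0]'

```text
time_s: 24.7
eef_pos: [0.6307, -0.1733, 0.1613]
orientation: [[-0.114, 0.993, -0.0], [0.993, 0.114, -0.0], [0.0, -0.0, -1.0]]
wrist_force: [-0.7, 0.6, -1.2]
grip_width: 0.0481
grasp_force: 0.0
```

```bash
python3 - <<'E'
from h import *
ci,im=snap("wrist","w9")
T=np.array([[.0039,-.959,-.2833,.3415],[1,.0038,.001,.0026],[.0001,-.2833,.959,.5119],[0,0,0,1]])
p=cast(dict(intrinsics=ci["intrinsics"],world_from_camera=T),(92.4,181.4),.046)[0]
print(p,goto(*p,.16),goto(*p,.16,90),robot.read_state()['joint_pos'])
E
```

```text
[ 0.4547 -0.2775] (array([ -83.7, -186.1,    0.4]), 0.0) (array([ -83.7, -186.1,    0.4]), np.float64(-83.4)) [-0.2864  0.5357  1.6049  0.      1.0032 -0.4008]
```

>>> send_rows --pt "-84 -186 0" --pt "-84 -186 0" --pt "-84 -186 0" --pt "-84 -186 0" --pt "-84 -186 0" --pt "-84 -186 0" --turn '[0,0,0,0,0,0]' --gripper 0

```text
time_s: 25.35
eef_pos: [0.4542, -0.2783, 0.1601]
orientation: [[-0.111, 0.994, -0.002], [0.994, 0.111, 0.002], [0.002, -0.002, -1.0]]
wrist_force: [1.0, 0.1, 0.2]
grip_width: 0.0871
grasp_force: 0.0
```

```bash
python3 - <<'E'
from h import *
s=robot.read_state(); ci,im=snap("wrist","w10")
print(s['eef_pos'])
h=cv2.cvtColor(im,cv2.COLOR_BGR2HSV)
m=((h[...,1]<75)).astype(np.uint8); m[:,:190]=0; m[:,320:]=0; m[:130]=0; m[300:]=0
m=cv2.morphologyEx(m,cv2.MORPH_OPEN,np.ones((3,3)))
c=max(cv2.findContours(m,cv2.RETR_EXTERNAL,cv2.CHAIN_APPROX_NONE)[0],key=cv2.contourArea)
for z in(0,.046):
    t=(cast(ci,c[:,0],z)-s['eef_pos'][:2])@s['orientation'][:2,:2]*1000
    print("tool x",t[:,0].min(),t[:,0].max(),"y",t[:,1].min(),t[:,1].max())
cv2.drawContours(im,[c],-1,(0,0,255),1)
cv2.imwrite("pics/w910.png",np.vstack([cv2.imread("pics/w9.png")[:260],im[:300]]))
E
```

```text
[ 0.4542 -0.2783  0.1601]
tool x -27.980329021536917 15.12701741173413 y -18.172851862548992 19.073186115704488
tool x -12.761060397143265 24.194856424726538 y -15.617281196891172 16.313737419605282
```

View pics/w910.png

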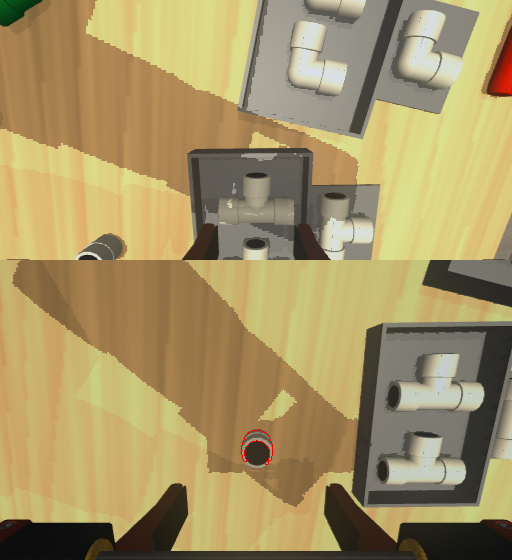

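The picture shows the coupling centred between the fingers at (257,450), and both tees flat and separate in tray T.

>>> send_rows --pt "1 0 45" --pt "1 0 90" --pt "1 0 125" --pt "1 0 145" --pt "1 0 150" --pt "1 0 150" --pt "1 0 150" --turn '[0,0,0,0,0,0,0]'

```text
time_s: 26.1
eef_pos: [0.4569, -0.2771, 0.0122]
orientation: [[-0.115, 0.993, 0.001], [0.993, 0.115, -0.001], [-0.001, 0.001, -1.0]]
wrist_force: [-0.0, -0.8, 0.0]
grip_width: 0.088
grasp_force: 0.0
```

>>> send_rows --pt "0 0 0" --pt "0 0 0" --pt "0 0 0" --pt "0 0 0" --pt "0 0 0" --pt "0 0 0" --pt "0 0 0" --pt "0 0 0" --turn '[0,0,0,0,0,0,0,0]' --gripper 255

```text
time_s: 26.9
eef_pos: [0.4556, -0.2771, 0.0115]
orientation: [[-0.114, 0.993, -0.0], [0.993, 0.114, 0.0], [0.0, -0.0, -1.0]]
wrist_force: [-0.2, 0.3, 0.5]
grip_width: 0.0338
grasp_force: 15.0
```

>>> send_rows --pt "0 0 -30" --pt "0 0 -80" --pt "0 0 -120" --pt "0 0 -120" --pt "0 0 -120" --turn '[0,0,0,0,0]'

```text
time_s: 27.4
eef_pos: [0.456, -0.2773, 0.1322]
orientation: [[-0.114, 0.993, 0.002], [0.993, 0.114, -0.001], [-0.001, 0.001, -1.0]]
wrist_force: [0.1, -0.3, -0.4]
grip_width: 0.0336
grasp_force: 15.0
```

```bash
python3 - <<'E'
from h import *
print(goto(.640,.232,.13))
E
```

```text
(array([484.9, 240.9,   1.9]), 0.0)
```

>>> send_rows --pt "485 241 0" --pt "485 241 0" --pt "485 241 0" --pt "485 241 0" --pt "485 241 0" --pt "485 241 0" --pt "485 241 0" --pt "485 241 0" --pt "485 241 0" --pt "485 241 0" --turn '[0,0,0,0,0,0,0,0,0,0]'

```text
time_s: 28.4
eef_pos: [0.6245, 0.1949, 0.1287]
orientation: [[-0.114, 0.993, -0.004], [0.993, 0.114, -0.001], [-0.001, -0.004, -1.0]]
wrist_force: [0.7, -0.2, 0.1]
grip_width: 0.0338
grasp_force: 15.0
```

```bash
python3 - <<'E'
from h import *
print(goto(.640,.232,.13))
E
```

```text
(array([35.1, 19.6, -1.4]), 0.0)
```

>>> send_rows --pt "35 18 0" --pt "35 18 0" --pt "35 18 0" --pt "35 18 40" --pt "35 18 80" --pt "35 18 100" --pt "35 18 110" --pt "35 18 110" --pt "35 18 110" --turn '[0,0,0,0,0,0,0,0,0]'

```text
time_s: 29.3
eef_pos: [0.6399, 0.2293, 0.0221]
orientation: [[-0.113, 0.994, 0.001], [0.994, 0.113, 0.0], [0.0, 0.001, -1.0]]
wrist_force: [0.5, 0.7, -0.7]
grip_width: 0.0337
grasp_force: 15.0
```

>>> send_rows --pt "0 0 3" --pt "0 0 5.5" --pt "0 0 5.5" --pt "0 0 5.5" --turn '[0,0,0,0]'

```text
time_s: 29.7
eef_pos: [0.6397, 0.2301, 0.0164]
orientation: [[-0.114, 0.993, 0.001], [0.993, 0.114, 0.0], [0.0, 0.001, -1.0]]
wrist_force: [0.4, 0.2, -0.5]
grip_width: 0.0336
grasp_force: 15.0
```

>>> send_rows --pt "0 0 0.7" --pt "0 0 0.7" --turn '[0,0]'

```text
time_s: 29.9
eef_pos: [0.6397, 0.2301, 0.0155]
orientation: [[-0.114, 0.993, 0.0], [0.993, 0.114, 0.0], [0.0, 0.0, -1.0]]
wrist_force: [-0.3, 0.7, 1.4]
grip_width: 0.0334
grasp_force: 15.0
```

>>> send_rows --pt "0 0 0" --pt "0 0 0" --pt "0 0 0" --pt "0 0 0" --turn '[0,0,0,0]' --gripper 110

```text
time_s: 30.3
eef_pos: [0.6395, 0.2299, 0.0153]
orientation: [[-0.114, 0.993, -0.0], [0.993, 0.114, -0.0], [-0.0, -0.0, -1.0]]
wrist_force: [0.3, -0.3, 0.7]
grip_width: 0.0501
grasp_force: 0.0
```

>>> send_rows --pt "0 0 -20" --pt "0 0 -50" --pt "0 0 -100" --pt "0 0 -150" --pt "100 0 -200" --pt "150 0 -200" --pt "200 0 -200" --pt "200 0 -200" --pt "200 0 -200" --turn '[0,0,0,0,0,0,0,0,0]'

```text
time_s: 31.2
eef_pos: [0.6156, 0.4342, 0.2165]
orientation: [[-0.118, 0.993, 0.002], [0.993, 0.118, 0.003], [0.003, 0.002, -1.0]]
wrist_force: [-0.2, 0.1, -0.4]
grip_width: 0.0504
grasp_force: 0.0
```

```bash
python3 - <<'E'
from h import *
snap("side","s2"); ci,im=snap("scene","s1")
cv2.imwrite("pics/fin.png",np.vstack([cv2.resize(im[140:310,100:440],(600,300),interpolation=cv2.INTER_CUBIC),cv2.resize(cv2.imread("pics/s2.png")[100:320,180:440],(600,300*600*220//(260*300) if 0 else 300),interpolation=cv2.INTER_CUBIC)]))
E
```

```text
(no output)
```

View pics/fin.png

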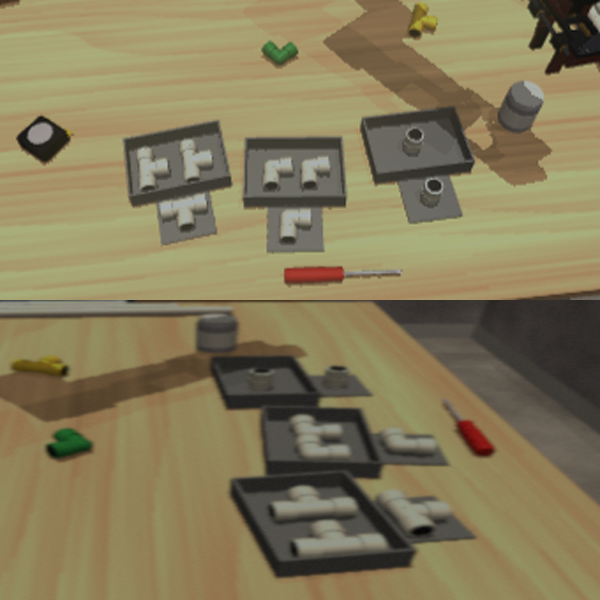

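The final views show the tees in tray T at (152,168) and (194,160), the elbows in tray E at (275,173) and (313,171), and the coupling standing in tray C at (413,142). The can, tape measure, green elbow and yellow tee have not moved, and the arm is clear of everything.

```bash
python3 -c "
from cell import robot
print(robot.hand_in())"
```

```text
the job is handed in; nothing more can be done
None
```

All five fittings are sorted into their matching trays: two elbows and two tees flat, the coupling standing on end; the job was handed in at about 31 s with nothing else moved.

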